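Pop the battery hatch of a returned test pack

ROBOT

A 7-joint arm with a two-finger parallel gripper is mounted at the origin on the work surface; the furniture and walls round the work are solid. World frame = base frame: x ahead of the robot, y to its left, z up, the work surface at z = 0. Lengths are in m, angles in rad, forces in N, time in s.
With the tool pointing down it reaches from about 0.425 to 0.825 m from the base axis. Payload 3.6 kg.
Tool frame: the origin (TCP) lies at the very end of the fingers, on their centre line; the grasp point (between the pads) lies 19 mm behind it (grip_depth is the z of the grasp point in the tool frame, in m); z points along the fingers, y is the direction in which the jaws open and shut (so a half turn about z gives the same grasp; the last joint's range is limited). The gripper opens to 93 mm and grips with 3 to 60 N. Pads are 15 mm wide; open, the fingers measure 128 mm over their backs; the gripper's body (75 mm by 188 mm) begins 65 mm behind the grasp point.
Start: joints at [-1.349, 0.615, -0.013, 1.423, 0.008, 1.103, -0.04], TCP at [0.16, 0.63, 0.193] pointing down, gripper open.
Joint ranges: [-3.12, 3.12], [-0.3, 2.06], [-1.34, 1.32], [0.26, 2.42], [-1.36, 4.5], [0.01, 1.98], [-2.84, 2.84]. Speed limits (rad/s): [2.79, 2.79, 3.14, 3.14, 3.14, 3.14, 3.14].

INTERFACE

Orientations are given as a rotation vector (axis times angle).
In Python, from plant import get_state, read_camera, finish_job, grip_depth gives the robot as it stands.
- The arm moves only by the shell command python3 -m pendant 'ROWS'. ROWS is a JSON object of lists of equal length, an entry for each row: "offset": the shift along the tool's x, y, z in mm, a list of three; "angular": the turn, a rotation vector about the tool's x, y, z in rad, a list of three; "gripper": the finger opening in mm, from 0 to 93. In form: {"offset": [[x, y, z], ...], "angular": [[rx, ry, rz], ...], "gripper": [gripper, ...]}. A call has 1 to 20 rows; each row shifts and turns the commanded pose from where the row before left it, along the tool's axes as they then stand; what a row does not reach is not made up. A row lasts 1/12 s, in which the tool goes at most 41.7 mm and 7.16 degrees, less where a joint would pass 70% of its speed; a pose out of reach is approached as far as the arm can. A call is refused whole if a number of a shift passes 41.7 or a number of a turn 0.125, either way. A call with a gripper value outside its range is refused whole. The fingers move at their own pace and stop on an object; the grip force is fixed at half the most. Time passes only in rows, so rows that do not move let the fingers close. It gives the time, the measured TCP pose, the force and the opening at its end, in the units of the state.
- get_state(): the state, without advancing time (a new reading comes with each control period).
- read_camera(name): name is "side" or "top" or "wrist"; returns a dict with "frame" (480x640x3 uint8, red, green, blue), "intrinsics" (3x3 intrinsics, pixels), "R" (3x3) and "t" (3): a world point X has camera coordinates R X + t; the wrist camera has in their place "T_tool_cam" (4x4, takes a point from camera to tool coordinates, whose origin is the TCP and whose axes are the flange's). Camera axes: x right, y down, z forward; pixel columns grow to the right and rows downward; lengths in m; the calibration is good to about 2 mm. A picture is of the moment at which its call begins: read the wrist's pose just before it. There is no depth.
- finish_job(): hands the job in, once; it reports no verdict.
The state is a dict: "time": time; "joint_pos": joint angles; "qvel": joint speeds; "effort": joint torques, N m; "tool_pos": TCP position; "tcp_rot": TCP orientation; "ft_force": force on the tool from outside, world axes, zero at the start; "moment": the same for the moment, N m; "width": finger opening in m.
Only numpy, scipy, OpenCV 4.12 (cv2) and the standard library are available. Lean on these libraries where they do the work, as an engineer would, in place of code of your own. Each camera call takes 0.05 s, during which the arm holds its last target.

TASK

Two test packs stand on the plywood board: open the battery hatch, the orange one, by pressing down once with the tips of the shut fingers on the round mark near its free edge, until the push-push latch lets go, then draw the hand straight up so that the hatch can pop open by itself. Keep the hand off it and watch for at least two full seconds that it stays open, without pushing it shut again. Leave the green hatch shut, and do not pick up or shift anything that lies on the board.

Things in the scene. Friction and masses are not known exactly. Their poses are not given: they have to be found in the camera images.
- battery_pack: fixed grey test pack on the plywood board, 116 (x) x 90 (y) x 84 (z) mm; origin at the centre of its underside, z up, -x towards its front panel with two sockets. A bright orange hatch, 94 (x) x 86 (y) x 4 mm, covers its top; its hinge line runs parallel to y, 38 mm behind the origin, 80 mm up; its free edge is over the front panel. Two battery cells lie under the hatch.
- battery_press (a point): round mark on top of the orange hatch, on its centre line, 14 mm from the free front edge and 80 mm from the hinge: the place to press. 84 mm above the board (0.280 above the work surface) when shut; moves with the hatch. Pressing it takes 3 to 5 N; past about 6 mm down the latch lets go, at about 8 mm is a firm stop (10 N is surely enough); popped open it is about 50 mm higher than shut
- battery_hatch (a joint): angle of the orange hatch (rad): 0 to 0.02 = shut and latched, top level; about -0.09 = pressed in to its stop; about +0.65 = popped open, free edge up. A spring drives it open and the push-push latch holds it shut: after one press it rises by itself as the finger is withdrawn upward, in about 1 s. Pushing the open hatch down again latches it shut.
- battery_pin (a joint): sideways place (m) of the small catch pin inside the orange hatch's latch: 0 when latched, +0.002 to +0.005 while pressed in and let go, about 0 to -0.003 once open, -0.005 to -0.006 only if the open hatch is pushed shut again. No need to read it
- board: fixed plywood board laid across the rim of the blue crate, 420 x 700 x 12 mm, its top 196 mm above the work surface; everything stands on it; origin at the centre of its underside
- fuse_pack: fixed grey test pack on the plywood board, 116 (x) x 90 (y) x 84 (z) mm; origin at the centre of its underside, z up, -x towards its front panel with two sockets. A green hatch, 94 (x) x 86 (y) x 4 mm, covers its top; its hinge line runs parallel to y, 38 mm behind the origin, 80 mm up; its free edge is over the front panel. Same build and same latch as the orange one, with fuses under the hatch; leave it shut.
- fuse_press (a point): the same round mark on the green hatch
- fuse_hatch (a joint): angle of the green hatch (rad): 0 to 0.02 = shut and latched, top level; about -0.09 = pressed in to its stop; about +0.65 = popped open, free edge up. To stay shut.
- tape_roll_mid (a point): black roll of tape lying flat, 55 mm across, 19 mm high; loose bystander; the point is its centre, half-way up
- roller_a_mid (a point): grey grooved roller standing on end, 41 mm across, 26 mm high; loose bystander; the point is its centre, half-way up
- carton_mid (a point): small brown carton, 50x70x35 mm; loose bystander; the point is its centre, half-way up
- spanner_mid (a point): steel spanner lying flat, 29x162x8 mm; loose bystander; the point is its centre, half-way up

How it is judged:
By the outcome, as a careful person would: the job done as asked, in the order asked, and still so for the second after the job is handed in, with the robot touching nothing.
It also fails if it takes over 37 s, if anything falls off the work surface, if the arm or the gripper's body presses on something with over 40 N, if the wrist force passes 120 N, or if a joint passes its speed limit or range.

## Working session

There is one attempt and no reset: what is moved stays moved. The work goes in short steps, Python scripts to look and compute and a shell command to move; the robot and the scene stay as the last step left them, time stands still between calls to the robot, and variables do not carry over. Pictures are saved under pics/ and viewed, and the job is handed in when it is done.

```bash
mkdir -p pics; ls; python3 - <<'E'
from plant import get_state, read_camera, grip_depth
import cv2,pickle
s=get_state();print(s,grip_depth)
d={}
for n in("side","top","wrist"):
    c=read_camera(n);d[n]=c
    cv2.imwrite(f"pics/{n}0.png",c["frame"][:,:,::-1])
    print(n,{k:v.tolist() for k,v in c.items() if k!="frame"})
pickle.dump(d,open("c0.pkl","wb"))
E
```

```text
pics
{'time': 0.0, 'joint_pos': array([-1.3484882 ,  0.61589936, -0.01259073,  1.4248551 ,  0.0081248 ,
        1.1033832 , -0.04040495]), 'qvel': array([ 1.61738303e-03, -4.70859315e-04,  2.79667044e-04,  2.97087524e-04,
        1.55180484e-03, -1.70308194e-03,  4.16710721e-05]), 'effort': array([-1.96103410e-04, -4.58941662e+01,  2.08898904e-01, -1.65741563e+01,
       -6.11317204e-02,  2.04429886e-02,  2.33133032e-04]), 'tool_pos': array([0.15986944, 0.62917261, 0.19140873]), 'tcp_rot': array([-0.38970941, -3.11708484,  0.0038999 ]), 'ft_force': array([ 0.09866937, -0.89081749,  0.12638834]), 'moment': array([-0.0154009 ,  0.04856301,  0.01365263]), 'width': 0.09298516500035267} -0.0188
side {'intrinsics': [[555.2855196322308, 0.0, 320.0966540089989], [0.0, 555.2855196322308, 246.95901976792206], [0.0, 0.0, 1.0]], 'R': [[0.9990753573859757, 0.042233963915546055, -0.008045033005865813], [0.015245093569816983, -0.5229699347898976, -0.8522147818642305], [-0.040199718732009025, 0.8513041404796706, -0.523130235234054]], 't': [-0.5240883622884522, 0.19748369559907006, 1.5251940764573604]}
top {'intrinsics': [[600.6973024085399, 0.0, 307.6298157239672], [0.0, 600.6973024085399, 231.25378028888807], [0.0, 0.0, 1.0]], 'R': [[0.008447454486379805, -0.9999084352876638, 0.010571733693059856], [-0.996274015387095, -0.009323242173007965, -0.08573892593132874], [0.08582963810464875, -0.009808067901471795, -0.9962615495073899]], 't': [-0.07653181906230783, 0.5409731408378509, 1.4280338481657924]}
wrist {'intrinsics': [[355.5509947371896, 0.0, 318.2629923339255], [0.0, 355.5509947371896, 233.70624944874461], [0.0, 0.0, 1.0]], 'T_tool_cam': [[-0.00011836266453495831, -0.954576183125036, -0.29796693877125907, 0.08372436564711161], [0.999999733532776, -0.00032763088593089395, 0.0006523744156725509, 0.0004541770409988155], [-0.0007203642518088021, -0.2979667821560622, 0.9545759675410359, -0.19196168405429287], [0.0, 0.0, 0.0, 1.0]]}
```

View pics/top0.png

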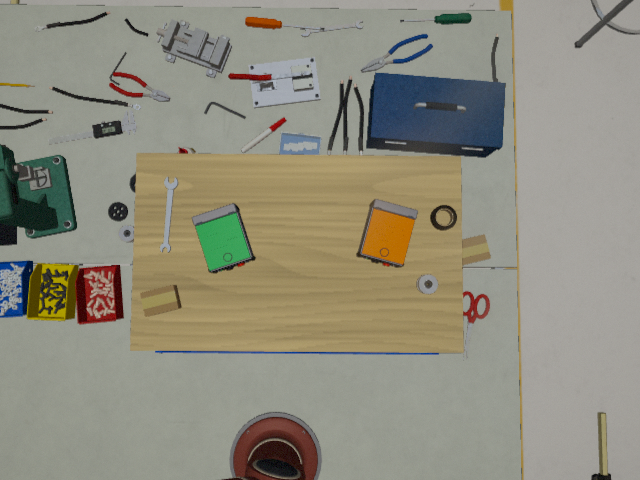

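View pics/side0.png

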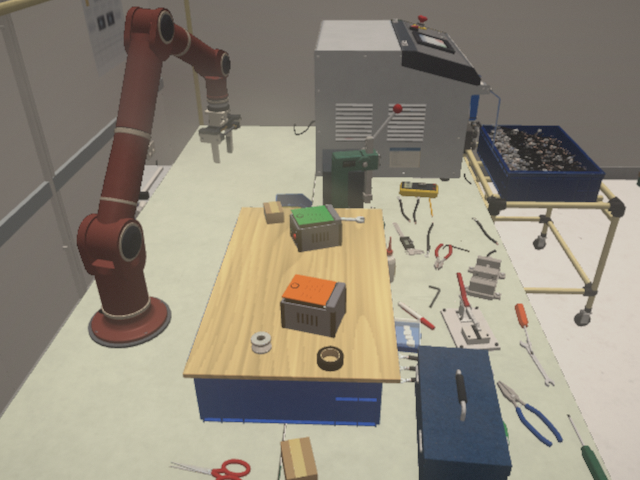

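The top view shows the orange hatch at about (388,233) with its mark at (384,252). The green hatch's mark is at (227,257). The roller is at (428,284) and the tape at (443,217). Next I'll measure these.

```bash
cat > h.py <<'E'
import numpy as np,cv2
def ray(c,uv,z):
    R,t,K=map(np.array,(c["R"],c["t"],c["intrinsics"]))
    d=R.T@np.linalg.solve(K,[uv[0],uv[1],1.]);o=-R.T@t
    return o+d*(z-o[2])/d[2]
E
python3 - <<'E'
from h import *
import pickle
d=pickle.load(open("c0.pkl","rb"))
for n in("top","side"):
    f=d[n]["frame"];hsv=cv2.cvtColor(f,cv2.COLOR_RGB2HSV)
    m=cv2.inRange(hsv,(5,170,120),(20,255,255))
    k,l,st,ce=cv2.connectedComponentsWithStats(m)
    x0,x1,y0,y1=(340,450,190,300) if n=="top" else (260,370,260,340)
    i=max((i for i in range(1,k) if x0<ce[i][0]<x1 and y0<ce[i][1]<y1),key=lambda i:st[i][4])
    mm=(l==i).astype(np.uint8);c=cv2.findContours(mm,0,2)[0][0]
    r=cv2.minAreaRect(c);
    ap=cv2.approxPolyDP(cv2.convexHull(c),4,True)[:,0]
    P=np.array([ray(d[n],p,.28) for p in ap]);print(n,st[i],ap.tolist(),P.round(4).tolist())
    print("edges",np.linalg.norm(P-np.roll(P,-1,0),axis=1).round(4))
    B=np.array([ray(d[n],p,.28) for p in cv2.boxPoints(r)]);print("box",B.round(4).tolist(),np.linalg.norm(B-np.roll(B,-1,0),axis=1).round(4))
    cv2.imwrite(f"pics/{n}z.png",cv2.resize(f[y0:y1,x0:x1,::-1],None,fx=5,fy=5,interpolation=cv2.INTER_CUBIC))
print(ray(d["top"],(384,252),.28), ray(d["top"],(428,284),.222),ray(d["top"],(443,217),.215),ray(d["top"],(227,257),.28))
E
```

```text
top [ 362  209   53   56 1980] [[374, 209], [414, 220], [402, 264], [362, 252]] [[0.5654, -0.2014, 0.28], [0.5441, -0.2812, 0.28], [0.4561, -0.2568, 0.28], [0.4792, -0.1774, 0.28]]
edges [0.0827 0.0913 0.0827 0.0894]
box [[0.4769, -0.1761, 0.28], [0.5676, -0.2002, 0.28], [0.5462, -0.283, 0.28], [0.4557, -0.2584, 0.28]] [0.0938 0.0855 0.0937 0.0849]
side [ 282  275   54   30 1045] [[282, 296], [295, 275], [335, 282], [324, 304]] [[0.4594, -0.2579, 0.28], [0.48, -0.1811, 0.28], [0.5672, -0.2047, 0.28], [0.5466, -0.2821, 0.28]]
edges [0.0796 0.0904 0.08   0.0905]
box [[0.4593, -0.2605, 0.28], [0.4611, -0.1706, 0.28], [0.5673, -0.204, 0.28], [0.5591, -0.2896, 0.28]] [0.0899 0.1114 0.086  0.1039]
[ 0.47963272 -0.22113921  0.28      ] [ 0.41708772 -0.32033022  0.222     ] [ 0.55794681 -0.35469848  0.215     ] [0.4669379  0.08987972 0.28      ]
```

View pics/topz.png

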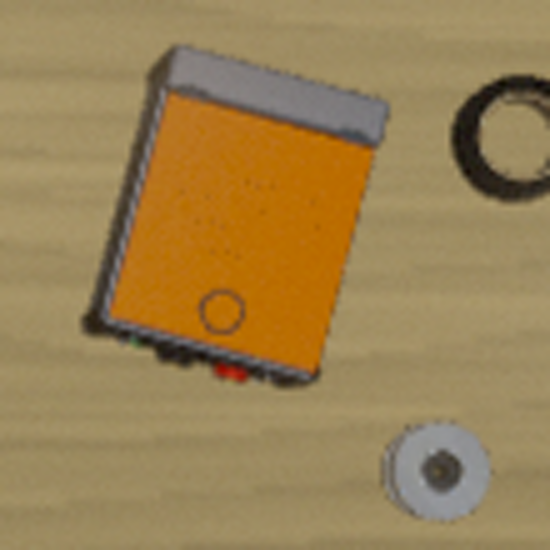

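View pics/sidez.png

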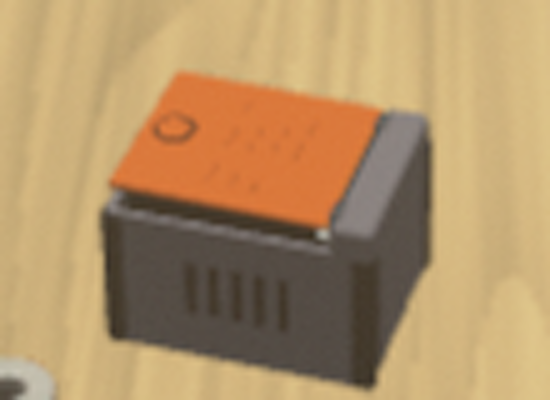

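```bash
cat >> h.py <<'E'
from scipy.spatial.transform import Rotation as Ro
def to_tool(s,target): return (Ro.from_rotvec(s["tcp_rot"]).inv().apply(np.array(target)-s["tool_pos"])*1000).round(1)
E
python3 - <<'E'
from h import *
from plant import get_state
s=get_state();R=Ro.from_rotvec(s["tcp_rot"]).as_matrix();print(R.round(3))
p0=to_tool(s,(.16,.629,.42));p1=to_tool(s,(.46,.33,.42));p2=to_tool(s,(.481,-.2215,.42))
print(p0,p1-p0,p2-p1)
E
```

```text
[[-0.969  0.246 -0.   ]
 [ 0.246  0.969 -0.002]
 [-0.    -0.002 -1.   ]]
[-2.000e-01 -8.000e-01 -2.283e+02] [-364.4 -215.9    0.4] [-156.1 -529.4    1. ]
```

```bash
python3 -m pendant '{"offset":[[0,0,-32],[0,0,-32],[0,0,-32],[0,0,-32],[0,0,-33],[0,0,-33],[0,0,-33]],"angular":[[0,0,0],[0,0,0],[0,0,0],[0,0,0],[0,0,0],[0,0,0],[0,0,0]],"gripper":[0,0,0,0,0,0,0]}'
```

```text
time: 0.73
tool_pos: [0.1599, 0.6294, 0.421]
tcp_rot: [-0.39, -3.117, 0.001]
ft_force: [0.0, 0.6, -0.6]
width: 0.0507
```

```bash
python3 -m pendant '{"offset":[[-26,-15.4,0],[-26,-15.4,0],[-26,-15.4,0],[-26,-15.4,0],[-26,-15.4,0],[-26,-15.4,0],[-26,-15.4,0],[-26,-15.4,0],[-26,-15.4,0],[-26,-15.4,0],[-26,-15.4,0],[-26,-15.4,0],[-26,-15.4,0],[-26,-15.4,0]],"angular":[[0,0,0],[0,0,0],[0,0,0],[0,0,0],[0,0,0],[0,0,0],[0,0,0],[0,0,0],[0,0,0],[0,0,0],[0,0,0],[0,0,0],[0,0,0],[0,0,0]],"gripper":[0,0,0,0,0,0,0,0,0,0,0,0,0,0]}'
```

```text
time: 1.9
tool_pos: [0.4604, 0.3301, 0.4193]
tcp_rot: [-0.39, -3.117, 0.001]
ft_force: [0.9, 0.6, -0.1]
width: 0.0006
```

```bash
python3 -m pendant '{"offset":[[-9.2,-31.1,0],[-9.2,-31.1,0],[-9.2,-31.1,0],[-9.2,-31.1,0],[-9.2,-31.1,0],[-9.2,-31.1,0],[-9.2,-31.1,0],[-9.2,-31.1,0],[-9.2,-31.1,0],[-9.2,-31.1,0],[-9.2,-31.1,0],[-9.2,-31.1,0],[-9.2,-31.1,0],[-9.2,-31.1,0],[-9.2,-31.1,0],[-9.2,-31.1,0],[-9.2,-31.1,0],[0,0,0],[0,0,0]],"angular":[[0,0,0],[0,0,0],[0,0,0],[0,0,0],[0,0,0],[0,0,0],[0,0,0],[0,0,0],[0,0,0],[0,0,0],[0,0,0],[0,0,0],[0,0,0],[0,0,0],[0,0,0],[0,0,0],[0,0,0],[0,0,0],[0,0,0]],"gripper":[0,0,0,0,0,0,0,0,0,0,0,0,0,0,0,0,0,0,0]}'
python3 - <<'E'
from h import *
from plant import get_state,read_camera
s=get_state();print(s["joint_pos"].round(2),s["tool_pos"])
w=read_camera("wrist")
T=np.array(w["T_tool_cam"]);Rt=Ro.from_rotvec(s["tcp_rot"]).as_matrix()
Rc=Rt@T[:3,:3];o=Rt@T[:3,3]+s["tool_pos"]
c=dict(R=Rc.T,t=-Rc.T@o,intrinsics=w["intrinsics"])
import pickle;pickle.dump(c,open("w1.pkl","wb"))
im=w["frame"][:,:,::-1].copy();cv2.imwrite("pics/w1.png",im)
p=np.array(w["intrinsics"])@(c["R"]@np.array([.481,-.2215,.28])+c["t"]);print(p[:2]/p[2])
cv2.imwrite("pics/side1.png",read_camera("side")["frame"][:,:,::-1])
E
```

```text
time: 3.48
tool_pos: [0.4804, -0.2213, 0.4189]
tcp_rot: [-0.397, -3.115, 0.0]
ft_force: [0.1, 0.5, -0.2]
width: 0.0003
[ 0.12  0.3   0.4   1.34 -0.12  1.52  1.83] [ 0.48037777 -0.22129651  0.41890131]
[317.57087813 215.11179566]
```

View pics/w1.png

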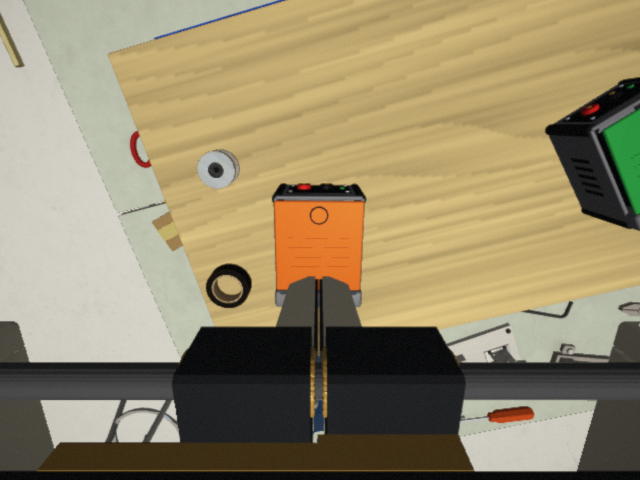

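View pics/side1.png

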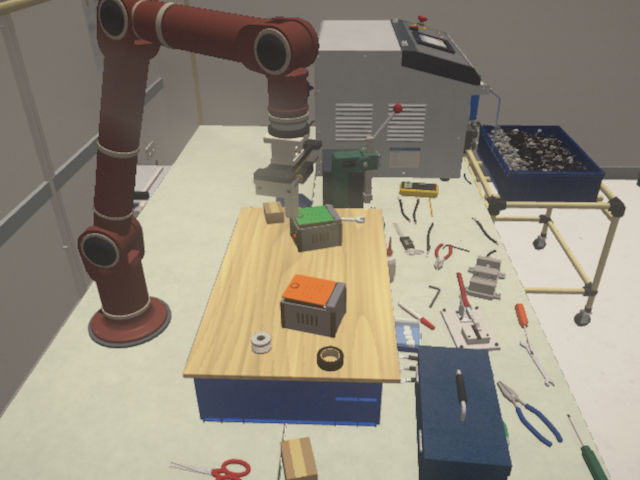

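In the wrist view the mark is at (319,215), against a prediction of (317.6,215.1), so they agree within about 1 mm. The side view should put the fingertip at about (291,228), so I'll crop it to check.

```bash
python3 - <<'E'
import cv2,pickle
from h import *
d=pickle.load(open("c0.pkl","rb"))["side"]
p=d["intrinsics"]@(d["R"]@np.array([.4804,-.2213,.4189])+d["t"]);p=p/p[2];print(p)
f=cv2.imread("pics/side1.png")[140:260,230:370]
f=cv2.resize(f,None,fx=5,fy=5,interpolation=cv2.INTER_CUBIC)
cv2.circle(f,(int((p[0]-230)*5),int((p[1]-140)*5)),6,(0,0,255),1);cv2.imwrite("pics/side1z.png",f)
E
```

```text
[291.35586271 228.53016783   1.        ]
```

View pics/side1z.png

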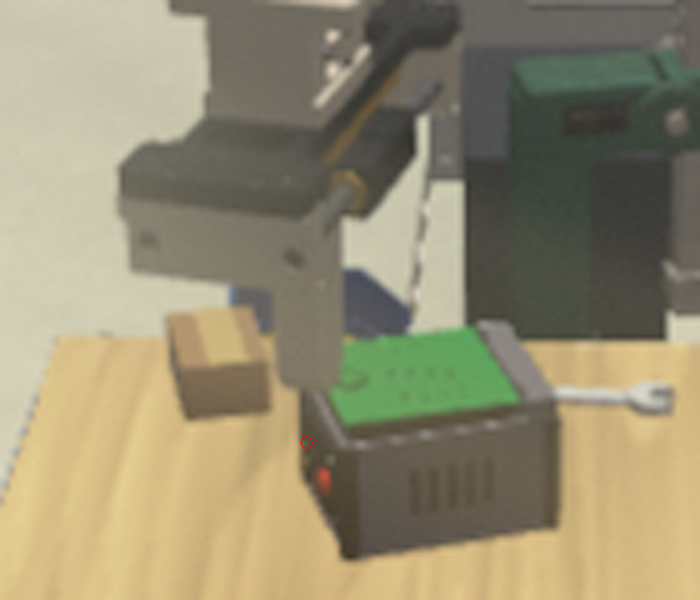

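The fingertips appear at (291,218) in the side view, 11 px above the predicted TCP. The shut tips may therefore be about 20 mm short of the stated TCP. I'll descend in stages and recheck close up.

```bash
python3 -m pendant '{"offset":[[0,0,25],[0,0,25],[0,0,25],[0,0,20],[0,0,12],[0,0,0],[0,0,0]],"angular":[[0,0,0],[0,0,0],[0,0,0],[0,0,0],[0,0,0],[0,0,0],[0,0,0]],"gripper":[0,0,0,0,0,0,0]}'
cat > look.py <<'E'
import sys,pickle
from h import *
from plant import get_state,read_camera
n=sys.argv[1]
s=get_state();print(s["time"],s["tool_pos"].round(4),s["ft_force"].round(2))
w=read_camera("wrist");d=read_camera("side")
p=d["intrinsics"]@(d["R"]@s["tool_pos"]+d["t"]);p=p/p[2];print("tcp px side",p)
f=d["frame"][200:340,230:370,::-1]
f=cv2.resize(f,None,fx=4,fy=4,interpolation=cv2.INTER_CUBIC)
cv2.circle(f,(int((p[0]-230)*4),int((p[1]-200)*4)),4,(255,0,0),1)
g=w["frame"][140:420,220:420,::-1];g=cv2.resize(g,(400,560),interpolation=cv2.INTER_CUBIC)[:560,100:340]
cv2.imwrite(f"pics/{n}.png",np.hstack([f,g]))
E
python3 look.py near
```

```text
time: 4.17
tool_pos: [0.4815, -0.2178, 0.3126]
tcp_rot: [-0.385, -3.117, -0.001]
ft_force: [0.3, -0.4, 0.2]
width: 0.0004
4.1667 [ 0.4815 -0.2178  0.3126] [ 0.32 -0.36  0.17]
tcp px side [293.83387154 272.06308097   1.        ]
```

View pics/near.png

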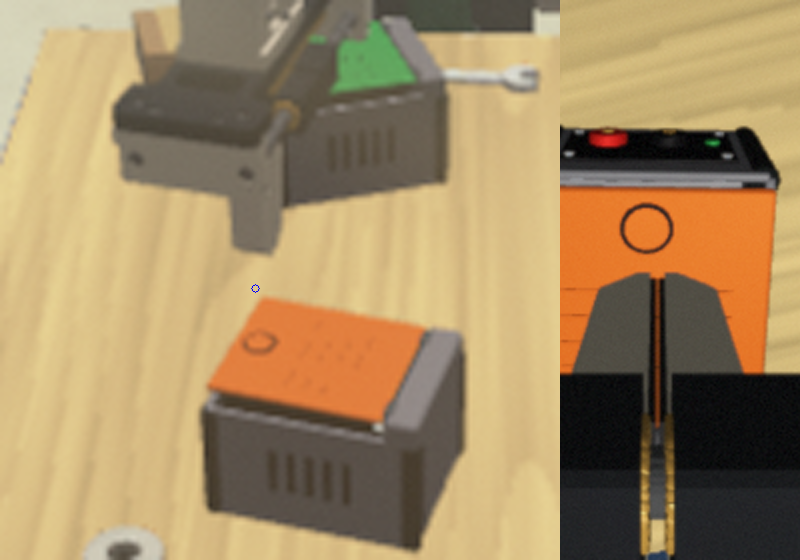

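The tips sit about 24 mm above the TCP in the side view, (294,262) against (294,272), and the wrist view agrees. The hand has also drifted about 3.5 mm in y. I'll correct that, then go down slowly and watch the force.

```bash
python3 -m pendant '{"offset":[[0.6,-3.7,0],[0,0,9],[0,0,9],[0,0,6],[0,0,0],[0,0,0]],"angular":[[0,0,0],[0,0,0],[0,0,0],[0,0,0],[0,0,0],[0,0,0]],"gripper":[0,0,0,0,0,0]}'
python3 look.py near2
```

```text
time: 4.77
tool_pos: [0.4794, -0.2227, 0.2878]
tcp_rot: [-0.389, -3.116, -0.001]
ft_force: [-0.4, 1.0, 0.3]
width: 0.0009
4.7667 [ 0.4794 -0.2227  0.2878] [-0.43  0.99  0.3 ]
tcp px side [293.00014742 283.14587552   1.        ]
```

View pics/near2.png

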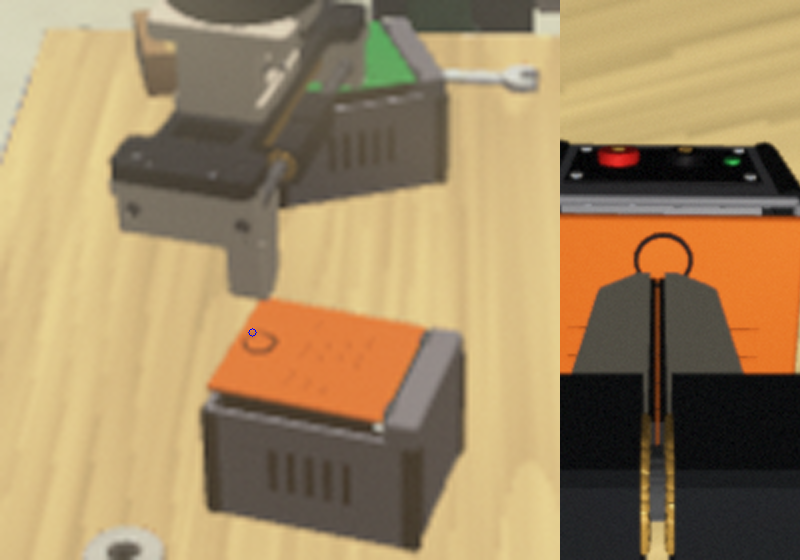

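The mark in the wrist view lies about 2 mm to tool +y and 1 mm to tool −x of the tip line. I'll correct that and keep going down.

```bash
python3 -m pendant '{"offset":[[-1,2,0],[0,0,6],[0,0,5],[0,0,4],[0,0,3],[0,0,0],[0,0,0]],"angular":[[0,0,0],[0,0,0],[0,0,0],[0,0,0],[0,0,0],[0,0,0],[0,0,0]],"gripper":[0,0,0,0,0,0,0]}'
python3 look.py near3
```

```text
time: 5.45
tool_pos: [0.481, -0.2213, 0.2703]
tcp_rot: [-0.39, -3.117, -0.0]
ft_force: [-0.3, 0.2, -0.1]
width: 0.0007
5.45 [ 0.481  -0.2213  0.2703] [-0.27  0.17 -0.13]
tcp px side [294.10818886 289.52625913   1.        ]
```

View pics/near3.png

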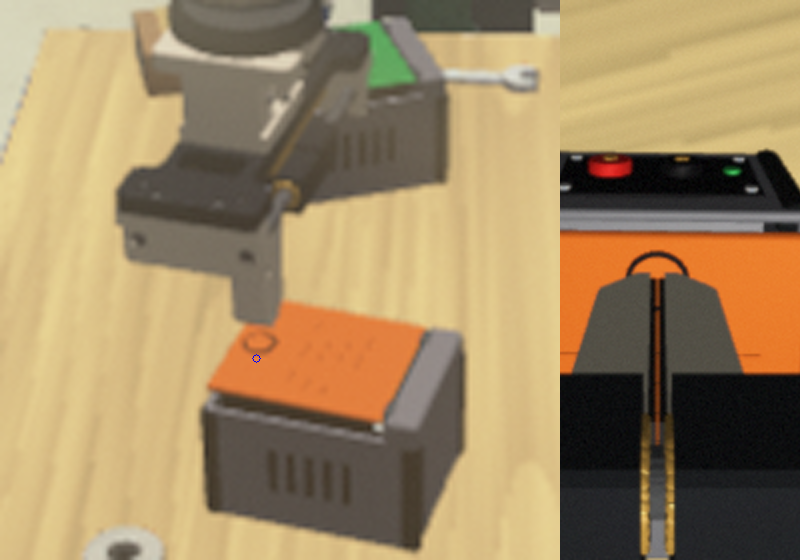

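```bash
python3 -m pendant '{"offset":[[0,0,4],[0,0,3],[0,0,2],[0,0,2],[0,0,0]],"angular":[[0,0,0],[0,0,0],[0,0,0],[0,0,0],[0,0,0]],"gripper":[0,0,0,0,0]}'
python3 look.py near4
```

```text
time: 5.97
tool_pos: [0.4808, -0.2211, 0.259]
tcp_rot: [-0.39, -3.116, -0.0]
ft_force: [-0.5, -0.2, -0.5]
width: 0.0005
5.9667 [ 0.4808 -0.2211  0.259 ] [-0.5  -0.24 -0.53]
tcp px side [294.21024976 293.79788291   1.        ]
```

View pics/near4.png

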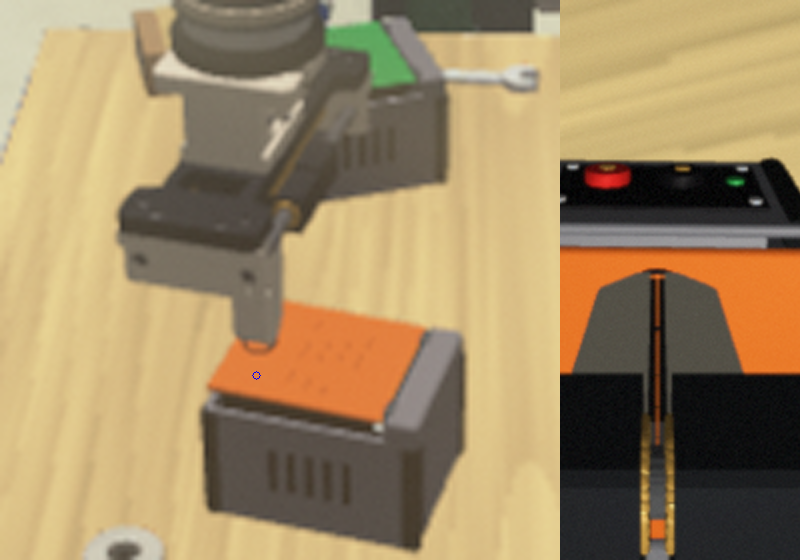

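The tip is centred just over the mark in both views, with no force yet. I'll press in small steps.

```bash
python3 -m pendant '{"offset":[[0,0,2],[0,0,2],[0,0,1],[0,0,0]],"angular":[[0,0,0],[0,0,0],[0,0,0],[0,0,0]],"gripper":[0,0,0,0]}'
```

```text
time: 6.4
tool_pos: [0.4813, -0.2214, 0.2547]
tcp_rot: [0.39, 3.117, -0.0]
ft_force: [-0.5, -0.4, 1.7]
width: 0.0006
```

```bash
python3 -m pendant '{"offset":[[0,0,2],[0,0,1],[0,0,1],[0,0,0]],"angular":[[0,0,0],[0,0,0],[0,0,0],[0,0,0]],"gripper":[0,0,0,0]}'
```

```text
time: 6.73
tool_pos: [0.4811, -0.2214, 0.2506]
tcp_rot: [0.39, 3.117, -0.0]
ft_force: [-1.9, -0.9, 4.1]
width: 0.0006
```

```bash
python3 -m pendant '{"offset":[[0,0,1.5],[0,0,1],[0,0,0]],"angular":[[0,0,0],[0,0,0],[0,0,0]],"gripper":[0,0,0]}'
```

```text
time: 6.98
tool_pos: [0.4812, -0.2213, 0.2479]
tcp_rot: [0.39, 3.117, -0.0]
ft_force: [-0.9, 0.1, 3.0]
width: 0.0008
```

```bash
python3 -m pendant '{"offset":[[0,0,1],[0,0,1],[0,0,0]],"angular":[[0,0,0],[0,0,0],[0,0,0]],"gripper":[0,0,0]}'
```

```text
time: 7.23
tool_pos: [0.4813, -0.2214, 0.2475]
tcp_rot: [0.39, 3.116, 0.0]
ft_force: [-2.7, 2.0, 9.3]
width: 0.0004
```

The firm stop came at 9.3 N, about 8 mm down. Now I'll draw straight up.

```bash
python3 -m pendant '{"offset":[[0,0,-8],[0,0,-15],[0,0,-22],[0,0,-25],[0,0,-25],[0,0,-25],[0,0,-25],[0,0,-20],[0,0,-10],[0,0,0],[0,0,0],[0,0,0]],"angular":[[0,0,0],[0,0,0],[0,0,0],[0,0,0],[0,0,0],[0,0,0],[0,0,0],[0,0,0],[0,0,0],[0,0,0],[0,0,0],[0,0,0]],"gripper":[0,0,0,0,0,0,0,0,0,0,0,0]}'
python3 look.py up1
```

```text
time: 8.23
tool_pos: [0.4808, -0.2209, 0.4196]
tcp_rot: [-0.389, -3.115, -0.001]
ft_force: [-0.8, 0.6, -0.2]
width: 0.0002
8.2333 [ 0.4808 -0.2209  0.4196] [-0.77  0.6  -0.2 ]
tcp px side [291.5456019  228.11035609   1.        ]
```

View pics/up1.png

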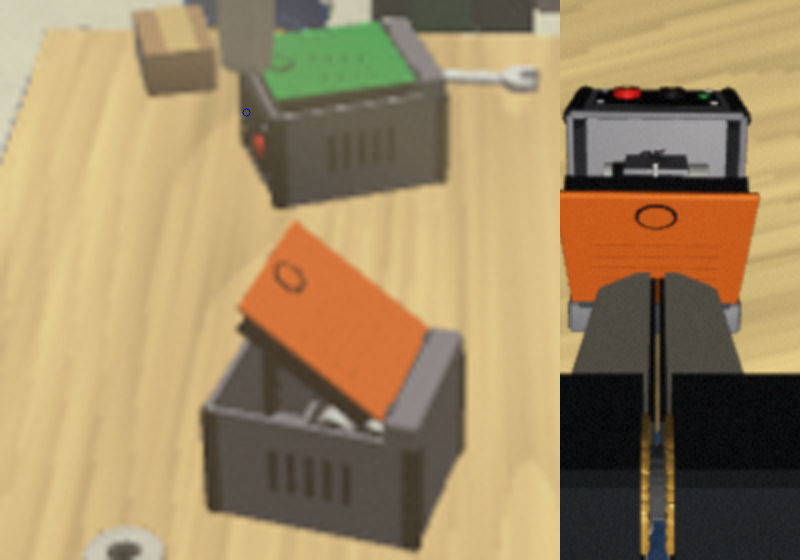

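The hatch has popped open: the mark is now at (302,269) in the side view, up from (294,286). The green hatch is still shut. I'll wait and watch for more than two seconds with the hand still and clear.

```bash
python3 -m pendant '{"offset":[[0,0,0],[0,0,0],[0,0,0],[0,0,0],[0,0,0],[0,0,0],[0,0,0],[0,0,0],[0,0,0],[0,0,0],[0,0,0],[0,0,0],[0,0,0],[0,0,0],[0,0,0],[0,0,0],[0,0,0],[0,0,0]],"angular":[[0,0,0],[0,0,0],[0,0,0],[0,0,0],[0,0,0],[0,0,0],[0,0,0],[0,0,0],[0,0,0],[0,0,0],[0,0,0],[0,0,0],[0,0,0],[0,0,0],[0,0,0],[0,0,0],[0,0,0],[0,0,0]],"gripper":[0,0,0,0,0,0,0,0,0,0,0,0,0,0,0,0,0,0]}'; python3 look.py up2
python3 -m pendant '{"offset":[[0,0,0],[0,0,0],[0,0,0],[0,0,0],[0,0,0],[0,0,0],[0,0,0],[0,0,0],[0,0,0],[0,0,0],[0,0,0],[0,0,0],[0,0,0],[0,0,0],[0,0,0],[0,0,0],[0,0,0],[0,0,0]],"angular":[[0,0,0],[0,0,0],[0,0,0],[0,0,0],[0,0,0],[0,0,0],[0,0,0],[0,0,0],[0,0,0],[0,0,0],[0,0,0],[0,0,0],[0,0,0],[0,0,0],[0,0,0],[0,0,0],[0,0,0],[0,0,0]],"gripper":[0,0,0,0,0,0,0,0,0,0,0,0,0,0,0,0,0,0]}'; python3 look.py up3
python3 - <<'E'
import cv2
from plant import read_camera
cv2.imwrite("pics/side_end.png",read_camera("side")["frame"][:,:,::-1])
a,b,c=[cv2.imread(f"pics/up{i}.png") for i in(1,2,3)]
print(cv2.absdiff(a,c)[:,:560].mean(),cv2.absdiff(b,c)[:,:560].mean())
E
```

```text
time: 9.83
tool_pos: [0.4812, -0.2213, 0.4211]
tcp_rot: [-0.39, -3.117, 0.0]
ft_force: [-0.4, -0.9, 0.6]
width: 0.0005
9.8333 [ 0.4812 -0.2213  0.4211] [-0.37 -0.88  0.56]
tcp px side [291.69914815 227.5646347    1.        ]
time: 11.43
tool_pos: [0.4811, -0.2213, 0.4211]
tcp_rot: [-0.39, -3.117, 0.0]
ft_force: [-0.9, 0.3, 0.3]
width: 0.0005
11.4333 [ 0.4811 -0.2213  0.4211] [-0.86  0.3   0.25]
tcp px side [291.69224927 227.58178348   1.        ]
0.7941932397959184 0.7386830357142857
```

View pics/up3.png

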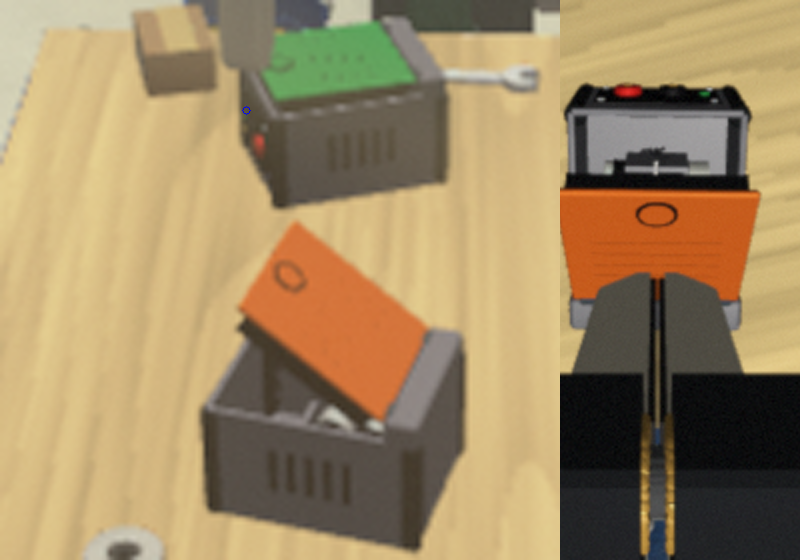

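View pics/side_end.png

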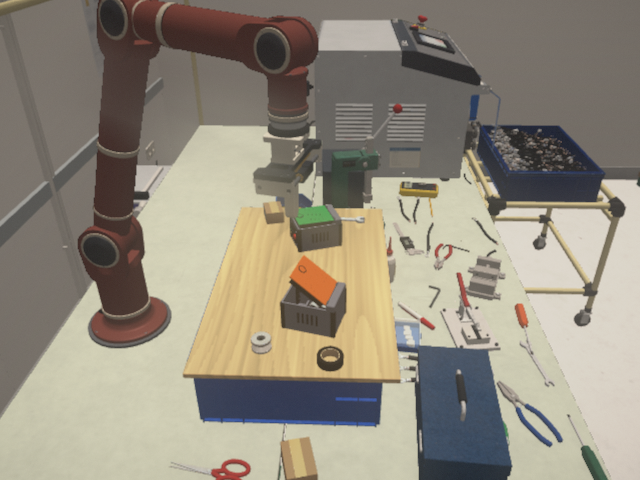

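The hatch has stayed open and unchanged for 3.2 s, with its mark steady at (302,269). The green hatch is shut, nothing on the board has moved, and the hand is clear. I'll hand it in.

```bash
python3 -c "from plant import finish_job; print(finish_job())"
```

```text
the job is handed in; nothing more can be done
None
```

The orange battery hatch is open, and I handed the job in at about 11.5 s of the 37 s allowed. I pressed its round mark once with the shut fingertips, down to the firm stop at 9.3 N, about 8 mm of travel. I then drew the hand straight up about 170 mm, and the hatch popped open by itself.

**Last checks:** the side and wrist pictures showed the hatch open and unchanged over 3.2 s, with the hand still and clear (force readings about 1 N or less, as before contact). The green hatch was still shut. The roller, tape, carton and spanner were where they started in the side view.

**One disagreement:** with the fingers shut, the visible tips sat about 24 mm above the stated TCP. The side and wrist pictures both showed this, and contact confirmed it, coming at a TCP height of about 0.256 m rather than 0.280 m. I therefore went by the pictures and the force instead of the stated height. The hand also drifted about 3.5 mm sideways on the way down, and I corrected that before pressing.

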